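Fit the change wheel to the shear machine drive

ROBOT

A 6-joint arm with a two-finger parallel gripper is mounted at the origin on a cart in front of the work surface, level with it; the furniture and walls round the work are solid. World frame = base frame: x ahead of the robot, y to its left, z up, the work surface at z = 0. Lengths are in m, angles in rad, forces in N, time in s.
With the tool pointing down it reaches from about 0.275 to 0.725 m from the base axis. Payload 5.6 kg.
Tool frame: the origin (TCP) lies midway between the tips of the shut fingers; the grasp point (between the pads) lies 19 mm behind it; z points along the fingers, y is the line along which they close (so a half turn about z gives the same grasp; the last joint's range is limited). The gripper opens to 85 mm and grips with 20 to 120 N. Pads are 22 mm wide; open, the fingers measure 114 mm over their backs; the gripper's body (76 mm by 85 mm) begins 54 mm behind the grasp point. The pads swing forward as they close: fully open they stand 13 mm farther back than shut.
Start: joints at [1.605, 0.255, 0.108, 0, -1.424, -0.285], TCP at [0.136, 0.533, 0.231] pointing down, gripper open.
Joint ranges: [-2.95, 2.95], [-1.21, 1.97], [-1.09, 1.5], [-2.87, 1.71], [-2.94, -0.07], [-3.05, 3.05]. Speed limits (rad/s): [2.57, 2.57, 3.14, 3.14, 3.14, 3.14].

INTERFACE

Orientations are given as a 3x3 rotation matrix whose columns are the frame's x, y, z axes.
In Python, from cell import manip gives the robot as it stands. The module is installed in compiled form; this text tells all that it offers.
- The arm moves only by the tool play_rows, never from a script. Its argument "commands" is text: rows parted by semicolons, each of 6 numbers parted by spaces: the shift along the tool's x, y, z in cm, then the turn, a rotation vector about the tool's x, y, z in degrees. In form: tx ty tz ax ay az; .... A call has exactly 8 rows; each row shifts and turns the commanded pose from where the row before left it, along the tool's axes as they then stand; what a row does not reach is not made up. A row lasts 1/12 s, in which the tool goes at most 41.7 mm and 7.16 degrees, less where a joint would pass 70% of its speed; a pose out of reach is approached as far as the arm can. A call is refused whole if a number of a shift passes 4.17 or a number of a turn 7.16, either way. A call with a gripper value outside its range is refused whole. "grip" is the closure, from 0 (fully open) to 1 (shut), set as the call begins (left out, the last holds). The fingers move at their own pace and stop on an object; "newtons" is the grip in N (left out, the last holds). Time passes only in rows, so rows that do not move let the fingers close, or fill a call up. It gives the time, the measured TCP pose, the force, the opening and the grip force at its end, in the units of the state.
- manip.get_state(): the state, without advancing time (a new reading comes with each control period).
- manip.grab_frame(name): name is "side" or "top"; returns the picture (384x512x3 uint8, red, green, blue); there is no depth.
- manip.calibration(name): a dict with "mtx" (3x3 intrinsics, pixels), "eye" and "rotation" of the camera in the world. Camera axes: x right, y down, z forward; pixel columns grow to the right and rows downward; lengths in m; the calibration is good to about 2 mm. A picture is of the moment at which its call begins. calibration takes no time and is no camera call.
- manip.hand_in(): hands the job in; it is judged then, once.
The state is a dict: "time": time; "q": joint angles; "joint_vel": joint speeds; "effort": joint torques, N m; "tool_pos": TCP position; "ee_rot": TCP orientation; "wrist_force": force on the tool from outside, world axes, zero at the start; "moment": the same for the moment, N m; "gripper_width": opening from 0.0 (shut) to 1.0 (fully open); "gripper_force": force on a finger pad.
Only numpy, scipy, OpenCV 4.12 (cv2) and the standard library are available. Lean on these libraries where they do the work, as an engineer would, in place of code of your own. Each camera call takes 0.05 s, during which the arm holds its last target. There are 200 camera calls.

TASK

Fit the brass change wheel (the one with the D-shaped bore) onto the upright flatted output shaft of the green drive unit, hub upward, turned so that the flat of its bore meets the flat of the shaft, and fully home so that it sits flat on the shoulder. Leave the dark steel wheel with the plain round bore where it lies, and let go when done.

Things in the scene. Friction and masses are not known exactly. Their poses are not given: they have to be found in the camera images.
- brass_wheel: brass toothed wheel, 250 g, flat on the bench, hub up. Disc 77 mm across, 12 mm thick; hub 38 mm across, 24 mm high on it (36 mm in all) with two grip flats 42 mm apart facing its own +y and -y, 24 mm wide, full hub height. D-bore 25 mm; its flat is on the -x side, 6.5 mm off the axis, red dab on the hub top there. Origin: axis at the underside, z up. It and the steel wheel may swap places.
- steel_wheel: bystander: dark steel toothed wheel flat on the bench, 66 mm across, 12 mm thick, with a like hub (36 mm high in all, 42 mm across its flats) but a plain round 16 mm bore and no red dab; it does not fit the shaft. Origin: on the axis, at the underside.
- drive_shaft: steel shaft, upright, fixed, cannot turn, 22 mm across; its flat is on its own -x side, 5 mm off the axis, with a red stripe. Straight for 26 mm above the shoulder (a 42 mm disc), then a D-shaped nose tapers to 10 mm at its end, 40 mm above the shoulder. Origin: axis at the shoulder, z up. Seated, the wheel's origin and x axis match the shaft's, with about 1.5 mm and 9 degrees of play.
- drive_unit: fixed green gearbox on a dark 100 x 96 mm foot that carries the shaft, shoulder 60 mm above the bench; a small black motor sticks out 84 mm from the axis on its own +y side. Origin: under the shaft's axis, on the bench.
Mind the look-alikes: they are no part of the job. Several things have the shape of the brass_wheel; the one meant has the colours described above.

How it is judged:
At the end, for the whole second after the job is handed in: The brass wheel stands at rest on the shaft's shoulder, hub upward and level (within 6 degrees), its underside within 4 mm of the shoulder, its axis within 6 mm of the shaft's, its flat turned to the shaft's flat (within 23 degrees); the steel wheel lies where it was (within 30 mm) (horizontal distance between brass_wheel and drive_shaft below 0.006 m and z of brass_wheel in the frame of drive_shaft between -0.003 and 0.004 m and angle between brass_wheel's own z axis and vertical below 0.1 rad and angle between the x axis of brass_wheel and the x axis of drive_shaft, either way round below 0.4 rad and linear speed of brass_wheel below 0.02 m/s); the robot touches nothing.
It fails at once if the steel wheel was moved from its place (more than 30 mm) (distance of steel_wheel from where it was at the start of the episode above 0.03 m).
It also fails if it takes over 40 s, if anything falls off the work surface, if the arm or the gripper's body presses on something with over 40 N, if the wrist force passes 120 N, or if a joint passes its speed limit or range.

## Working session

There is one attempt and no reset: what is moved stays moved. The work goes in short steps, Python scripts to look and compute and a tool call to move; the robot and the scene stay as the last step left them, time stands still between calls to the robot, and variables do not carry over. Pictures are saved under pics/ and viewed, at most 10 in all, crops included, and the job is handed in when it is done.

Besides the shell and the picture viewer there is one more tool, called by a JSON object that holds its "api" and its "payload". play_rows: Moves the arm, as the interface text tells. Its arguments: {"type":"object","properties":{"commands":{"type":"string"},"grip":{"type":"number"},"newtons":{"type":"number"}},"required":["commands"]}

```bash
mkdir -p pics
cat > h.py <<'E'
import numpy as np, cv2
from cell import manip
def snap(n,f):
    im=cv2.cvtColor(manip.grab_frame(n),cv2.COLOR_RGB2BGR); cv2.imwrite('pics/'+f,im); return im
def ray(n,u,v,z):
    c=manip.calibration(n); d=np.array(c['rotation'])@np.linalg.inv(c['mtx'])@[u,v,1]; e=np.array(c['eye'])
    return e+d*(z-e[2])/d[2]
def proj(n,p):
    c=manip.calibration(n); q=np.array(c['mtx'])@np.array(c['rotation']).T@(np.array(p)-c['eye']); return q[:2]/q[2]
E
python3 - <<'E'
from h import *
a=snap('top','t0.png');b=snap('side','s0.png')
for n in('top','side'):print({k:np.round(v,3).tolist() for k,v in manip.calibration(n).items()})
s=manip.get_state();print(s['time'],np.round(s['ee_rot'],3).tolist(),s['tool_pos'])
E
```

```text
{'mtx': [[358.369, 0.0, 258.078], [0.0, 358.369, 188.736], [0.0, 0.0, 1.0]], 'eye': [0.443, 0.105, 0.915], 'rotation': [[0.003, -0.998, 0.057], [-0.999, -0.001, 0.035], [-0.035, -0.057, -0.998]]}
{'mtx': [[357.066, 0.0, 259.706], [0.0, 357.066, 195.623], [0.0, 0.0, 1.0]], 'eye': [0.202, 0.821, 0.44], 'rotation': [[-0.926, -0.153, 0.345], [-0.378, 0.4, -0.835], [-0.01, -0.904, -0.428]]}
0.1 [[0.969, -0.248, -0.0], [-0.248, -0.969, -0.002], [0.0, 0.002, -1.0]] [0.13635408 0.53235477 0.23047736]
```

View pics/t0.png

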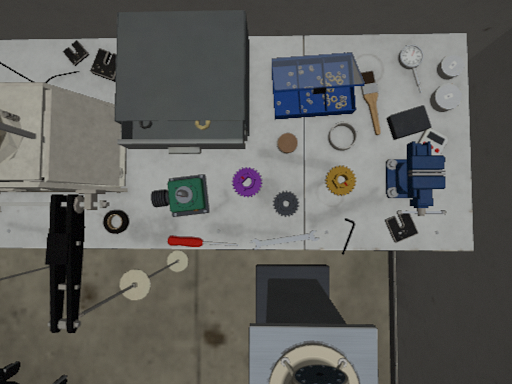

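View pics/s0.png

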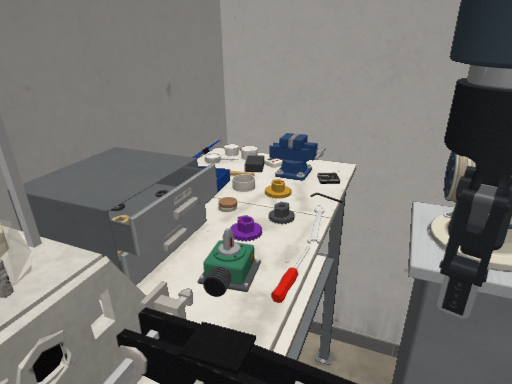

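Top view: the purple toothed wheel at (248,182) is a look-alike in the wrong colour. The dark steel one at (286,203) is the bystander. The brass-coloured one at (341,180) fits the description, and the drive unit is at (186,195) with its motor at (159,198). I'll enlarge to confirm.

Run:
```python
from h import *
a=cv2.imread('pics/t0.png')
f=lambda x,y,r=25:cv2.resize(a[y-r:y+r,x-r:x+r],(400,400),interpolation=cv2.INTER_CUBIC)
cv2.imwrite('pics/c0.png',np.hstack([f(341,180),f(186,195)]))
for u,v,z in((341,180,.012),(286,203,.012),(186,195,.08)):print(ray('top',u,v,z))
```

```text
[ 0.5167283  -0.07188306  0.012     ]
[0.45880525 0.06589161 0.012     ]
[0.47593258 0.30317635 0.08      ]
```

View pics/c0.png

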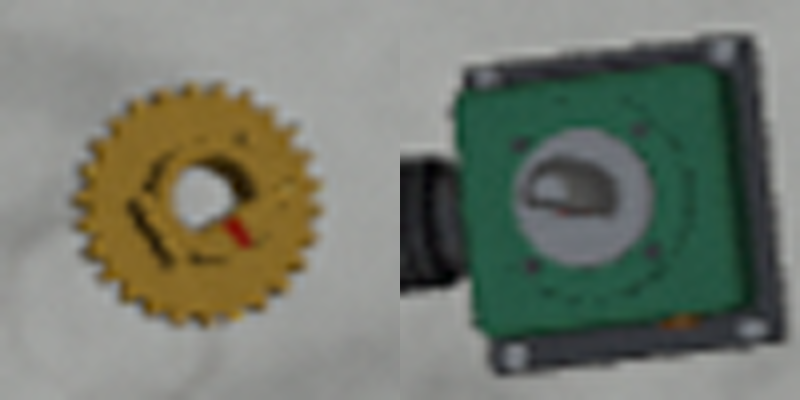

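The crop confirms brass, with a red dab at about (345.8,184) and a D bore, and shows the shaft with its red stripe at the bottom (-x) side. Next I'll fit the positions and check them with a model overlay.

```bash
cat >> h.py <<'E'
def D(r,f,z,p,yaw):
    t=np.linspace(0,2*np.pi,73); x=np.maximum(r*np.cos(t),-f); y=r*np.sin(t); c,s=np.cos(yaw),np.sin(yaw)
    return np.c_[p[0]+c*x-s*y,p[1]+s*x+c*y,np.full(73,z)]
def overlay(im,n,polys,cen,r,k):
    x,y=cen; o=cv2.resize(im[y-r:y+r,x-r:x+r],None,fx=k,fy=k,interpolation=cv2.INTER_CUBIC)
    for P,col in polys:
        q=np.array([proj(n,p) for p in P]); q=((q-[x-r,y-r]+.5)*k-.5)
        cv2.polylines(o,[np.round(q*8).astype(np.int32)],False,col,1,cv2.LINE_AA,3)
    return o
def brass(im):
    h=cv2.cvtColor(im,cv2.COLOR_BGR2HSV); m=cv2.inRange(h,(12,110,50),(32,255,255)); return m
E
python3 - <<'E'
from h import *
from scipy.optimize import least_squares
T=cv2.imread('pics/t0.png');S=cv2.imread('pics/s0.png')
# brass disc
def blob(im,n,g):
    m=brass(im); k,l,st,c=cv2.connectedComponentsWithStats(m); u,v=proj(n,g); i=min([i for i in range(1,k) if st[i,4]>80],key=lambda i:np.hypot(*(c[i]-[u,v])))
    ct=max(cv2.findContours((l==i).astype('u1'),0,1)[0],key=len); h=cv2.convexHull(ct); return cv2.fitEllipse(h),st[i]
for n,im in(('top',T),('side',S)):
    e,st=blob(im,n,(.517,-.072,.01)); print(n,e,st,ray(n,*e[0],.009 if n=='top' else .012))
# shoulder gray disc, top view: saturation low region near
sh=[(0.476,.303)]
h=cv2.cvtColor(T,cv2.COLOR_BGR2HSV)[175:215,165:207]
gr=cv2.inRange(h,(60,90,20),(90,255,255)); inv=255-gr
k,l,st,c=cv2.connectedComponentsWithStats(inv)
i=l[20,23]; m=(l==i).astype('u1'); ct=max(cv2.findContours(m,0,1)[0],key=len); e=cv2.fitEllipse(cv2.convexHull(ct)); u,v=e[0][0]+165,e[0][1]+175
P=ray('top',u,v,.06); print(e,u,v,P)
yaw=np.radians(6.8)
pol=lambda p,yaw:[(D(.021,1,.06,p,yaw),(0,255,255)),(D(.011,.005,.06,p,yaw),(0,255,0)),(D(.011,.005,.086,p,yaw),(255,0,255)),(D(.005,.005*5/11,.1,p,yaw),(255,255,0)),
 ([(p[0]-.005*np.cos(yaw),p[1]-.005*np.sin(yaw),z) for z in(.06,.086)],(255,255,255))]
p0,p1=proj('side',(*P[:2],.08)).astype(int)
cv2.imwrite('pics/c1.png',np.hstack([overlay(T,'top',pol(P,yaw),(186,195),20,10),overlay(S,'side',pol(P,yaw),(p0,p1),20,10)]))
E
```

```text
top ((340.3478088378906, 180.30810546875), (29.038957595825195, 29.54962158203125), 92.72655487060547) [326 166  30  30 586] [ 0.51619619 -0.07083203  0.009     ]
side ((277.8807067871094, 189.07113647460938), (19.545364379882812, 26.209884643554688), 91.50850677490234) [265 179  26  19 347] [ 0.51465626 -0.07206226  0.012     ]
((17.61465835571289, 19.42329978942871), (18.55965805053711, 19.342042922973633), 112.99944305419922) 182.6146583557129 194.4232997894287 [0.47810184 0.31616203 0.06      ]
```

View pics/c1.png

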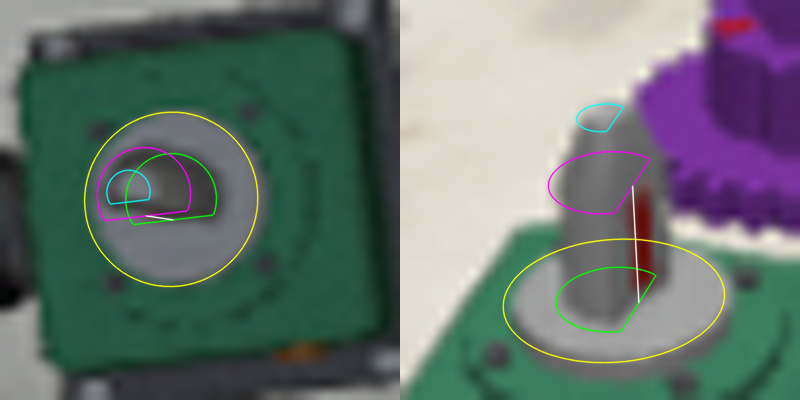

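The overlay sits about 0.7 px left of the shaft in the top view and about 1 px left in the side view. I'll correct that and compare yaw variants.

Run:
```python
from h import *
T=cv2.imread('pics/t0.png');S=cv2.imread('pics/s0.png')
pol=lambda p,yaw:[(D(.021,1,.06,p,yaw),(0,255,255)),(D(.011,.005,.06,p,yaw),(0,255,0)),(D(.011,.005,.086,p,yaw),(255,0,255)),
 ([(p[0]-.005*np.cos(yaw),p[1]-.005*np.sin(yaw),z) for z in(.06,.086)],(255,255,255))]
P=(.4785,.3145); rows=[]
c=(183,194);d=tuple(proj('side',(*P,.08)).astype(int)); 
f=lambda im,n,c,yw:cv2.resize(overlay(im,n,pol(P,np.radians(yw)),c,12,22),(266,266),interpolation=cv2.INTER_AREA)
cv2.imwrite('pics/c2.png',np.vstack([np.hstack([f(T,'top',c,y) for y in(8,0,-8)]),np.hstack([f(S,'side',d,y) for y in(8,0,-8)])]))
```

```text
(no output)
```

View pics/c2.png

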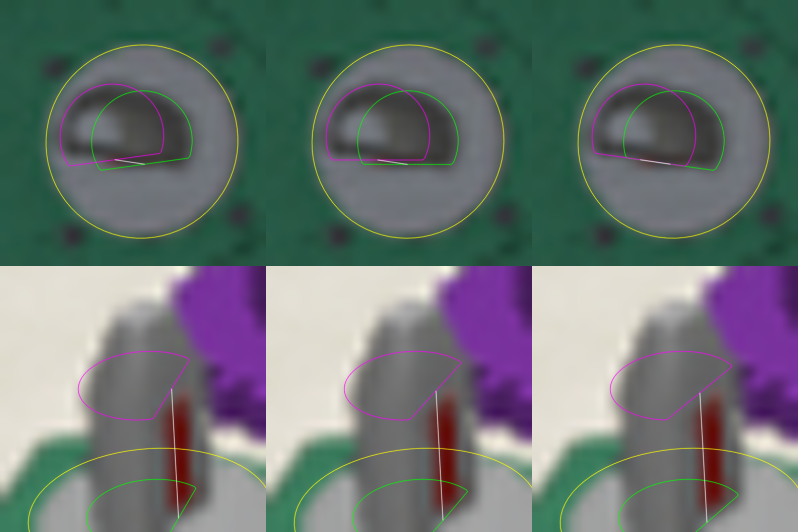

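{"api": "play_rows", "payload": {"commands": "0 0 0 0 0 -7; 0 0 0 0 0 -7; 0 0 0 0 0 -7; 0 0 0 0 0 -7; 0 0 0 0 0 -7; 0 0 0 0 0 -7; 0 0 0 0 0 -6.4; 0 0 0 0 0 0", "grip": 0}}

```text
time: 0.77
tool_pos: [0.1364, 0.5326, 0.2308]
ee_rot: [[0.827, 0.563, -0.0], [0.563, -0.827, -0.001], [-0.001, 0.001, -1.0]]
wrist_force: [0.3, -0.3, -0.0]
gripper_width: 1.001
gripper_force: 0.0
```

Top overlay: the shaft flat matches a yaw of about -2 to -4°, and the shaft is at about (0.4785, 0.3145). The brass wheel is at (0.516, -0.071), yaw about 34°, and the tool is now turned to match. Moving over to it.

{"api": "play_rows", "payload": {"commands": "-0.14 3.96 0 0 0 0; -0.14 3.96 0 0 0 0; -0.14 3.96 0 0 0 0; -0.14 3.96 0 0 0 0; -0.14 3.96 0 0 0 0; -0.14 3.96 0 0 0 0; -0.14 3.96 0 0 0 0; -0.14 3.96 0 0 0 0"}}

```text
time: 1.43
tool_pos: [0.3048, 0.2621, 0.2313]
ee_rot: [[0.831, 0.557, 0.0], [0.557, -0.831, 0.0], [0.0, -0.0, -1.0]]
wrist_force: [0.8, 0.3, 0.5]
gripper_width: 1.001
gripper_force: 0.0
```

{"api": "play_rows", "payload": {"commands": "-0.14 3.96 0 0 0 0; -0.14 3.96 0 0 0 0; -0.14 3.96 0 0 0 0; -0.14 3.96 0 0 0 0; -0.14 3.96 0 0 0 0; -0.14 3.96 0 0 0 0; -0.14 3.96 1 0 0 0; -0.14 3.96 1 0 0 0"}}

```text
time: 2.1
tool_pos: [0.4734, -0.0067, 0.2114]
ee_rot: [[0.831, 0.556, 0.002], [0.556, -0.831, 0.001], [0.002, 0.0, -1.0]]
wrist_force: [0.4, 1.4, -0.2]
gripper_width: 1.003
gripper_force: 0.0
```

{"api": "play_rows", "payload": {"commands": "0 1.9 1.4 0 0 0; 0 1.9 1.4 0 0 0; 0 1.9 1.4 0 0 0; 0 1.9 1.4 0 0 0; 0 0 1.4 0 0 0; 0 0 1.4 0 0 0; 0 0 1.4 0 0 0; 0 0 0 0 0 0"}}

```text
time: 2.77
tool_pos: [0.5128, -0.0679, 0.1101]
ee_rot: [[0.831, 0.556, -0.006], [0.556, -0.831, 0.0], [-0.005, -0.004, -1.0]]
wrist_force: [-0.4, -0.0, 0.7]
gripper_width: 1.002
gripper_force: 0.0
```

Run:
```python
from h import *
s=manip.get_state();print(s['time'],s['tool_pos'],s['q'])
a=snap('top','t1.png');b=snap('side','s1.png')
f=lambda im,x,y,r=32:cv2.resize(im[y-r:y+r,x-r:x+r],(400,400),interpolation=cv2.INTER_CUBIC)
cv2.imwrite('pics/c3.png',np.hstack([f(a,341,180),f(b,278,180)]))
```

```text
2.7667 [ 0.51283731 -0.06791277  0.11014738] [ 1.70509149e-01  2.66427962e-01 -1.94021774e-01 -1.38792221e-03
 -1.11636600e+00  1.99047845e+00]
```

View pics/c3.png

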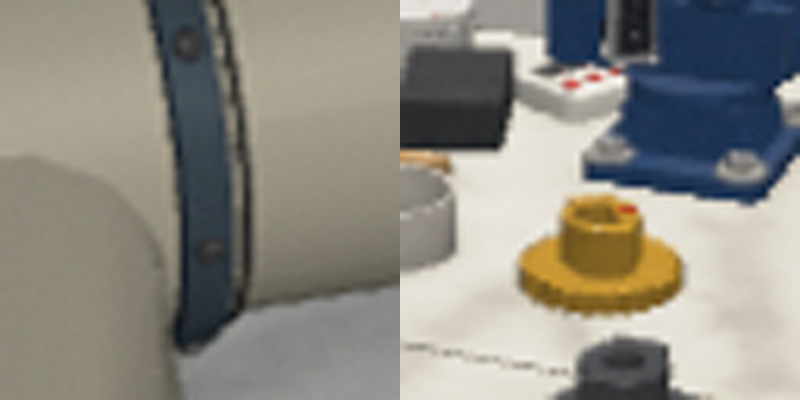

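The arm hides the wheel from above, but in the side crop the wheel is still in place below the gripper, hub up, red dab at crop (628,208). Correcting and descending.

{"api": "play_rows", "payload": {"commands": "0.1 0.4 0.5 0 0 0; 0 0 1 0 0 0; 0 0 1 0 0 0; 0 0 1 0 0 0; 0 0 1 0 0 0; 0 0 1 0 0 0; 0 0 0 0 0 0; 0 0 0 0 0 0"}}

```text
time: 3.53
tool_pos: [0.5176, -0.0707, 0.0575]
ee_rot: [[0.829, 0.56, -0.002], [0.56, -0.829, -0.0], [-0.002, -0.001, -1.0]]
wrist_force: [0.5, 0.2, -0.4]
gripper_width: 1.0
gripper_force: 0.0
```

Run:
```python
from h import *
b=snap('side','s2.png')
x,y,r=278,175,40
cv2.imwrite('pics/c4.png',cv2.resize(b[y-r:y+r,x-r:x+r],(560,560),interpolation=cv2.INTER_CUBIC))
```

```text
(no output)
```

View pics/c4.png

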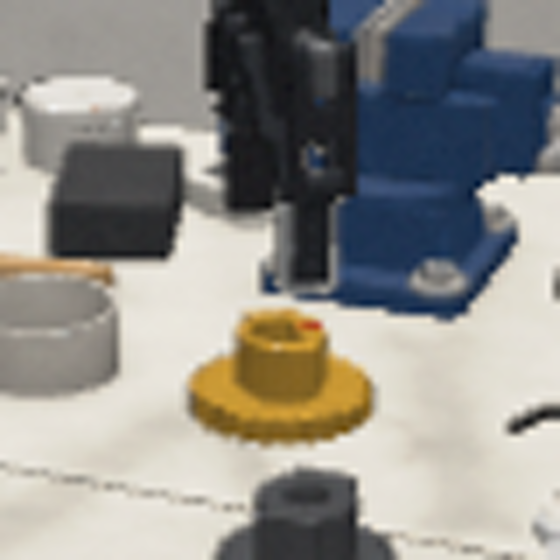

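The side view shows the open fingers straddling the wheel's hub from above, with the finger midpoint at about (277) and the hub at (278). Continuing down.

{"api": "play_rows", "payload": {"commands": "-0.12 -0.08 0.8 0 0 0; 0 0 0.8 0 0 0; 0 0 0.8 0 0 0; 0 0 0.8 0 0 0; 0 0 0.8 0 0 0; 0 0 0.4 0 0 0; 0 0 0 0 0 0; 0 0 0 0 0 0"}}

```text
time: 4.25
tool_pos: [0.5166, -0.0707, 0.0141]
ee_rot: [[0.829, 0.56, -0.001], [0.56, -0.829, -0.0], [-0.001, -0.0, -1.0]]
wrist_force: [0.0, -0.4, 1.1]
gripper_width: 1.002
gripper_force: 0.0
```

{"api": "play_rows", "payload": {"commands": "0 0 0.3 0 0 0; 0 0 0 0 0 0; 0 0 0 0 0 0; 0 0 0 0 0 0; 0 0 0 0 0 0; 0 0 0 0 0 0; 0 0 0 0 0 0; 0 0 0 0 0 0", "grip": 1, "newtons": 60}}

```text
time: 4.92
tool_pos: [0.5171, -0.0705, 0.0119]
ee_rot: [[0.829, 0.56, 0.001], [0.56, -0.829, 0.0], [0.001, 0.001, -1.0]]
wrist_force: [-1.4, 1.3, 5.4]
gripper_width: 0.478
gripper_force: 61.3
```

{"api": "play_rows", "payload": {"commands": "0 0 -1 0 0 0; 0 0 -2 0 0 0; 0 0 -2 0 0 0; 0 0 -2 0 0 0; 0 0 -2 0 0 0; 0 0 -2 0 0 0; 0 0 -2 0 0 0; 0 0 -1.5 0 0 0"}}

```text
time: 5.58
tool_pos: [0.5163, -0.0706, 0.1578]
ee_rot: [[0.829, 0.56, 0.0], [0.56, -0.829, 0.0], [0.0, 0.0, -1.0]]
wrist_force: [1.2, -0.4, -3.1]
gripper_width: 0.479
gripper_force: 61.1
```

{"api": "play_rows", "payload": {"commands": "0 0 0 0 0 6.2; 0 0 0 0 0 6.2; 0 0 0 0 0 6.2; 0 0 0 0 0 6.2; 0 0 0 0 0 6.2; 0 0 0 0 0 6; 0 0 0 0 0 0; 0 0 0 0 0 0"}}

```text
time: 6.25
tool_pos: [0.5161, -0.0706, 0.156]
ee_rot: [[0.999, -0.049, -0.001], [-0.049, -0.999, 0.0], [-0.001, -0.0, -1.0]]
wrist_force: [0.1, -0.4, -2.1]
gripper_width: 0.481
gripper_force: 60.9
```

Run:
```python
from h import *
b=snap('side','s3.png')
x,y=map(int,proj('side',(.51,-.07,.15))); r=36; y=max(y,r)
print(x,y);cv2.imwrite('pics/c5.png',cv2.resize(b[y-r:y+r,x-r:x+r],(560,560),interpolation=cv2.INTER_CUBIC))
```

```text
279 143
```

View pics/c5.png

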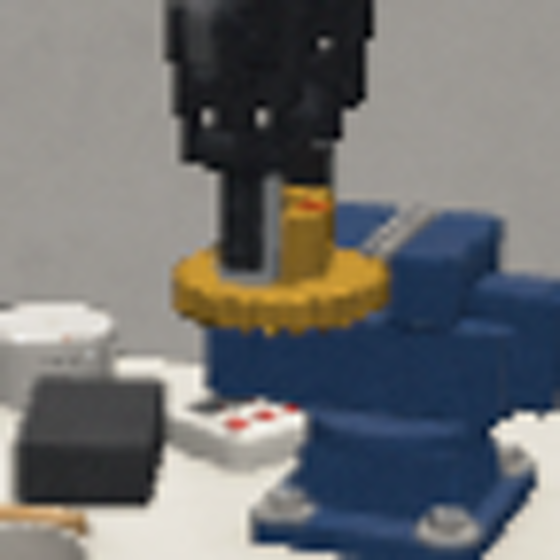

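The wheel is held level in the gripper, hub up, with the red dab at crop (312,205) facing -x. Moving over to the shaft.

{"api": "play_rows", "payload": {"commands": "-0.4 -2.7 0 0 0 0; -0.4 -2.7 0 0 0 0; -0.4 -2.7 0 0 0 0; -0.4 -2.7 0 0 0 0; -0.4 -2.7 0 0 0 0; -0.4 -2.7 0 0 0 0; -0.4 -2.7 0 0 0 0; -0.4 -2.7 0 0 0 0"}}

```text
time: 6.97
tool_pos: [0.4953, 0.148, 0.1563]
ee_rot: [[0.999, -0.049, -0.0], [-0.049, -0.999, -0.0], [-0.0, 0.0, -1.0]]
wrist_force: [0.2, 0.0, -3.1]
gripper_width: 0.48
gripper_force: 61.2
```

{"api": "play_rows", "payload": {"commands": "-0.4 -2.7 0 0 0 0; -0.4 -2.7 0 0 0 0; -0.4 -2.7 0 0 0 0; -0.4 -2.7 0 0 0 0; -0.4 -2.7 0 0 0 0; -0.4 -2.6 0 0 0 0; 0 0 0 0 0 0; 0 0 0 0 0 0"}}

```text
time: 7.63
tool_pos: [0.4797, 0.3099, 0.1557]
ee_rot: [[0.999, -0.048, -0.001], [-0.048, -0.999, -0.001], [-0.001, 0.001, -1.0]]
wrist_force: [-1.1, -1.1, -2.5]
gripper_width: 0.483
gripper_force: 61.4
```

{"api": "play_rows", "payload": {"commands": "0 0 0 0 0 0; 0 0 0 0 0 0; 0 0 0 0 0 0; 0 0 0 0 0 0; 0 0 0 0 0 0; 0 0 0 0 0 0; 0 0 0 0 0 0; 0 0 0 0 0 0"}}

```text
time: 8.3
tool_pos: [0.4803, 0.3087, 0.1563]
ee_rot: [[0.999, -0.052, 0.0], [-0.052, -0.999, 0.0], [0.0, -0.0, -1.0]]
wrist_force: [-0.0, -0.6, -3.0]
gripper_width: 0.478
gripper_force: 61.4
```

Run:
```python
from h import *
s=manip.get_state();p=s['tool_pos'];R=s['ee_rot'];print(p,np.degrees(np.arctan2(R[1][0],R[0][0])))
b=snap('side','s4.png');snap('top','t4.png')
u,v=map(int,proj('side',(*p[:2],.11)))
yaw=np.arctan2(R[1][0],R[0][0]); z0=p[2]-.0125
pol=[(D(.0385,1,z0+.012,p,0),(0,255,255)),(D(.0385,1,z0,p,0),(0,255,255)),(D(.011,.005,.086,(.4785,.3145),yaw),(255,0,255)),(D(.011,.005,.06,(.4785,.3145),yaw),(0,255,0))]
cv2.imwrite('pics/c6.png',overlay(b,'side',pol,(u,v),42,7))
```

```text
[0.48030994 0.30871003 0.15632724] -2.9733382931432324
```

View pics/c6.png

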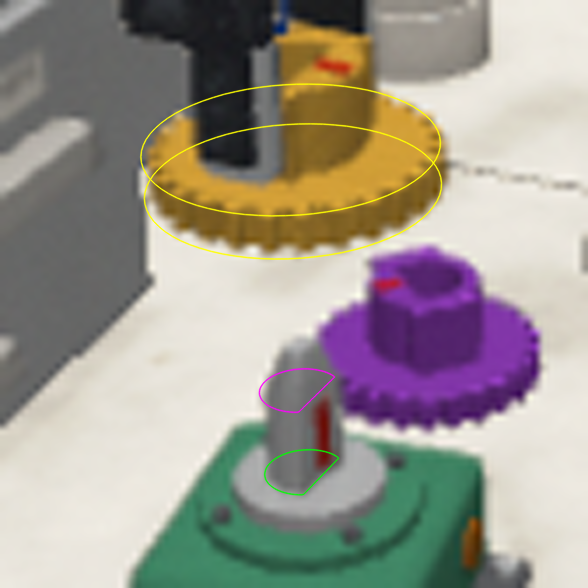

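The side overlay shows the wheel and the shaft both sitting about 0.6 px right of their models, so the relative estimate holds. The red dab (332,66) and the stripe (322,430) are on the same side. Centring and lowering.

{"api": "play_rows", "payload": {"commands": "-0.2 -0.56 0.5 0 0 0; 0 0 0.7 0 0 0; 0 0 0.7 0 0 0; 0 0 0.7 0 0 0; 0 0 0.7 0 0 0; 0 0 0.7 0 0 0; 0 0 0 0 0 0; 0 0 0 0 0 0"}}

```text
time: 9.07
tool_pos: [0.4784, 0.3142, 0.1157]
ee_rot: [[0.999, -0.052, -0.001], [-0.052, -0.999, -0.001], [-0.001, 0.001, -1.0]]
wrist_force: [-0.3, 0.3, -2.8]
gripper_width: 0.481
gripper_force: 61.4
```

{"api": "play_rows", "payload": {"commands": "0 0 0.2 0 0 0; 0 0 0.2 0 0 0; 0 0 0.2 0 0 0; 0 0 0.2 0 0 0; 0 0 0.2 0 0 0; 0 0 0.2 0 0 0; 0 0 0 0 0 0; 0 0 0 0 0 0"}}

```text
time: 9.73
tool_pos: [0.4785, 0.3145, 0.1042]
ee_rot: [[0.999, -0.052, -0.0], [-0.052, -0.999, -0.0], [-0.0, 0.0, -1.0]]
wrist_force: [-0.9, 0.4, -1.9]
gripper_width: 0.481
gripper_force: 61.4
```

{"api": "play_rows", "payload": {"commands": "0 0 0.1 0 0 0; 0 0 0.1 0 0 0; 0 0 0.1 0 0 0; 0 0 0.1 0 0 0; 0 0 0.1 0 0 0; 0 0 0.1 0 0 0; 0 0 0 0 0 0; 0 0 0 0 0 0"}}

```text
time: 10.4
tool_pos: [0.4785, 0.3145, 0.0982]
ee_rot: [[0.999, -0.052, -0.0], [-0.052, -0.999, -0.0], [-0.0, 0.0, -1.0]]
wrist_force: [-0.4, -0.3, -3.0]
gripper_width: 0.477
gripper_force: 61.4
```

{"api": "play_rows", "payload": {"commands": "0 0 0.1 0 0 0; 0 0 0.1 0 0 0; 0 0 0.1 0 0 0; 0 0 0.1 0 0 0; 0 0 0.1 0 0 0; 0 0 0.1 0 0 0; 0 0 0 0 0 0; 0 0 0 0 0 0"}}

```text
time: 11.07
tool_pos: [0.4785, 0.3145, 0.0922]
ee_rot: [[0.999, -0.052, -0.0], [-0.052, -0.999, -0.0], [-0.0, 0.0, -1.0]]
wrist_force: [-0.7, -0.1, -2.4]
gripper_width: 0.481
gripper_force: 61.4
```

{"api": "play_rows", "payload": {"commands": "0 0 0.2 0 0 0; 0 0 0.2 0 0 0; 0 0 0.2 0 0 0; 0 0 0.2 0 0 0; 0 0 0.2 0 0 0; 0 0 0.2 0 0 0; 0 0 0.2 0 0 0; 0 0 0 0 0 0"}}

```text
time: 11.73
tool_pos: [0.4783, 0.3143, 0.0777]
ee_rot: [[0.999, -0.052, -0.001], [-0.052, -0.999, -0.001], [-0.001, 0.001, -1.0]]
wrist_force: [-0.4, 0.2, -2.8]
gripper_width: 0.482
gripper_force: 61.4
```

{"api": "play_rows", "payload": {"commands": "0 0 0.1 0 0 0; 0 0 0.1 0 0 0; 0 0 0.1 0 0 0; 0 0 0.1 0 0 0; 0 0 0 0 0 0; 0 0 0 0 0 0; 0 0 0 0 0 0; 0 0 0 0 0 0"}}

```text
time: 12.4
tool_pos: [0.4786, 0.3146, 0.0744]
ee_rot: [[0.999, -0.052, 0.0], [-0.052, -0.999, 0.0], [0.0, -0.0, -1.0]]
wrist_force: [0.4, 0.6, -2.5]
gripper_width: 0.48
gripper_force: 61.4
```

{"api": "play_rows", "payload": {"commands": "0 0 0.05 0 0 0; 0 0 0.05 0 0 0; 0 0 0.05 0 0 0; 0 0 0.05 0 0 0; 0 0 0 0 0 0; 0 0 0 0 0 0; 0 0 0 0 0 0; 0 0 0 0 0 0"}}

```text
time: 13.07
tool_pos: [0.4786, 0.3145, 0.0723]
ee_rot: [[0.999, -0.052, 0.0], [-0.052, -0.999, 0.0], [0.0, -0.0, -1.0]]
wrist_force: [0.2, 0.3, -3.1]
gripper_width: 0.48
gripper_force: 61.4
```

{"api": "play_rows", "payload": {"commands": "0 0 0.05 0 0 0; 0 0 0.05 0 0 0; 0 0 0 0 0 0; 0 0 0 0 0 0; 0 0 0 0 0 0; 0 0 0 0 0 0; 0 0 0 0 0 0; 0 0 0 0 0 0"}}

```text
time: 13.73
tool_pos: [0.4786, 0.3146, 0.0718]
ee_rot: [[0.999, -0.052, 0.001], [-0.052, -0.999, 0.0], [0.0, -0.0, -1.0]]
wrist_force: [-3.6, -1.0, 5.5]
gripper_width: 0.481
gripper_force: 62.1
```

The tool met contact at z = 0.0718, which is the grasp height plus 60 mm, so the wheel is home. Releasing and retracting.

{"api": "play_rows", "payload": {"commands": "0 0 0 0 0 0; 0 0 0 0 0 0; 0 0 0 0 0 0; 0 0 0 0 0 0; 0 0 0 0 0 0; 0 0 0 0 0 0; 0 0 0 0 0 0; 0 0 0 0 0 0", "grip": 0}}

```text
time: 14.4
tool_pos: [0.4786, 0.3145, 0.0713]
ee_rot: [[0.999, -0.052, 0.0], [-0.052, -0.999, 0.0], [0.0, -0.0, -1.0]]
wrist_force: [-0.2, -0.6, 0.7]
gripper_width: 1.003
gripper_force: 0.0
```

{"api": "play_rows", "payload": {"commands": "0 0 -0.5 0 0 0; 0 0 -1 0 0 0; 0 0 -2 0 0 0; 0 0 -2 0 0 0; 0 0 -2 0 0 0; 0 0 -2 0 0 0; 0 0 -1 0 0 0; 0 0 0 0 0 0"}}

```text
time: 15.07
tool_pos: [0.4799, 0.3155, 0.1798]
ee_rot: [[0.999, -0.052, 0.005], [-0.052, -0.999, 0.004], [0.005, -0.004, -1.0]]
wrist_force: [0.3, 0.3, -0.1]
gripper_width: 1.001
gripper_force: 0.0
```

Run:
```python
from h import *
b=snap('side','s5.png');p=(.4786,.3146)
u,v=map(int,proj('side',(*p,.08)))
pol=[(D(.0385,1,.072,p,0),(0,255,255)),(D(.0385,1,.06,p,0),(0,255,255))]
cv2.imwrite('pics/c7.png',overlay(b,'side',pol,(u,v),40,7))
```

```text
(no output)
```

View pics/c7.png

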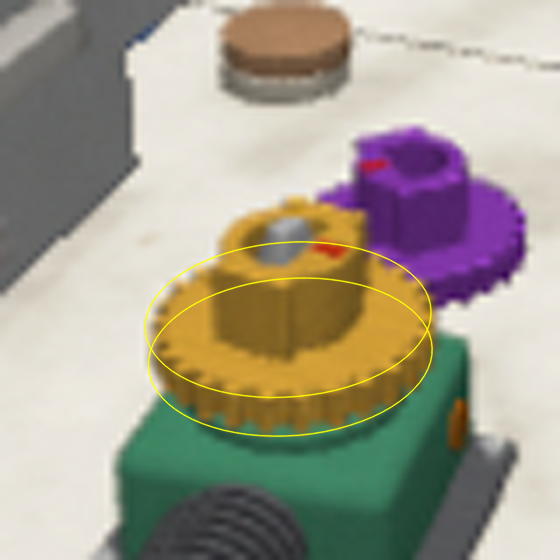

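The wheel is seated level on the shoulder. The shaft nose shows through the bore at (288,240), the dab (328,249) is on the stripe side, and the gripper is clear.

```bash
python3 -c "
from cell import manip
print(manip.hand_in())"
```

```text
the job is handed in; nothing more can be done
None
```

I fitted the brass wheel fully home on the drive shaft, hub up and flat to flat, let go of it, and handed the job in after about 15 s of robot time; no verdict came back, and the steel wheel was not touched.

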